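# Slacken the left-hand clamp and put the lino block away

## Task

The leaf block on the carving board is finished: give the red clamp knob at least half a turn to slacken it (left-hand thread, so it loosens clockwise seen from above), then slide the block out sideways from under the raised strap and set it down flat on the bench to change your grip. There is finger room only at its two ends in the tray, so pick it up again that way and lower it, leaf up, flat into the middle of the empty compartment, lengthwise like the others. Do not drag the block out while it is clamped, do not drop it, do not tighten the clamp again, and leave the other blocks, the ink jar and the cup where they are.

Things in the scene. Friction and masses are not known exactly. Their poses are not given: they have to be found in the camera images.
- board: Fixed plywood carving board, 160 (x) x 230 (y) x 18 mm, origin at the centre of its underside. At y = -50.5 mm is the inner face of its end stop (wood bar 120 mm long in x, 18 thick, 20 high); at x = 0, y = +58 mm the stud of the strap clamp. The block lies between, centred near x = 0, y = -20 mm, long way along y; its two long sides (towards +x and -x) are free.
- knob (a joint): Turn of the red clamp knob in rad: 0 tight, growing clockwise seen from above (left-hand thread: tightening it drags the strap to the board's back), stop at 6.2; starts 0 to 0.2. Takes about 0.15 N m, stays where left. Knob and strap climb 8 mm a turn, but the strap first gives up 1.5 mm of springy bite (12 N on the block): at half a turn it is some 2.5 mm clear of the block.
- knob_mid (a point): Centre of the knob's grip, on the clamp's upright axis: round fluted red knob 44 mm in diameter and 28 mm high, this point at mid height, 84 mm above the bench when tight. It can be taken from above at any angle. The strap's top lies 30 mm below this point.
- strap_toe (a point): Underside of the clamp's steel strap, 5 mm in from its toe edge, on the strap's middle line. The strap is 22 mm wide (board x), 12 thick, 104 long along the board's y, past the stud to a heel block. Its toe bears on the last 12 mm of the block; 42 mm above the bench when tight. The block comes out sideways, along the board's -x or +x, and is clear after 34 mm.
- block: Loose lino block, magenta leaf on grey-green lino over pale wood, 44 (x) x 60 (y) x 24 mm (z), 40 to 85 g, origin at the centre of its underside, z up. In the clamp take it across the sides 44 mm apart, about 8 mm from the middle towards the end stop (-y of the board), clear of the strap; in the tray there is room only at the ends, 60 mm apart.
- tray: Fixed wooden tray, 177 (x) x 152 (y) mm, origin at the centre of its underside; floor 6 mm thick; three compartments side by side at x = -57, 0, +57 mm, each 51 mm wide (x) and 140 long (y), partitions 22 mm and end lips 6 mm high above the floor. Two hold blocks in the middle of their length, long way along y; one is empty.
- place: Paper label with a magenta dot on the floor of the empty compartment, origin at the centre of that compartment on its floor (6 mm above the bench); x across the compartment, y along it, as the tray.
- block_blue: Another block of the same size with a blue star, in the tray, to be left alone; origin at the centre of its underside.
- block_green: Another block of the same size with green waves, in the tray, to be left alone; origin at the centre of its underside.
- ink_jar: Capped ink jar, 60 mm in diameter, 80 mm high, standing beyond the work, to be left alone; origin at the centre of its underside.
- cup: Red plastic cup, 90 mm in diameter at the rim, 115 mm high, standing beyond the work, to be left alone; origin at the centre of its underside.
Things that resemble listed ones, but are neither listed nor needed, are in the scene too. What is shaped like the block but yellow is not meant. Several things look just like the tray: the one meant starts farthest to the robot's right.

How it is judged:
On the way, in this order (a step that is already met when the one before it is completed fails the run):
1. the knob has been turned clockwise to at least half a turn (2.9 rad) from tight, while the block lies in its place under the strap (value of joint knob above 2.9 rad and distance of block from where it was at the start of the episode below 0.012 m), for 0.2 s.
2. the block lies flat on the bench, let go (height (world z) of block below 0.004 m and angle between block's own z axis and vertical below 0.1 rad and contact force between the fingers and block below 0.1 N and linear speed of block below 0.02 m/s), for 0.2 s.
At the end, for the whole second after the job is handed in: the leaf block lies flat (within 0.1 rad, on the floor within 4 mm) and at rest in the empty compartment, lengthwise (within 0.25 rad), within 8 mm across and 30 mm along of its middle, leaf side up, and the knob is still slack (over 2.7 rad) (x of block in the frame of place between -0.008 and 0.008 m and y of block in the frame of place between -0.03 and 0.03 m and z of block in the frame of place between -0.003 and 0.004 m and angle between block's own z axis and vertical below 0.1 rad and angle between the y axis of block and the y axis of tray, either way round below 0.25 rad and linear speed of block below 0.02 m/s and value of joint knob above 2.7 rad); the robot touches nothing.
It fails at once if the block is dragged more than 12 mm while the clamp is still tight (value of joint knob below 1.6 rad and distance of block from where it was at the start of the episode above 0.012 m).
It fails at once if the leaf block is dropped or thrown: moving over 0.6 m/s with no finger on it (linear speed of block above 0.6 m/s and contact force between the fingers and block below 0.05 N).
It fails at once if another block in the tray is moved more than 25 mm (distance of any of block_blue, block_green from where it was at the start of the episode above 0.025 m).
It fails at once if the ink jar is moved more than 30 mm (distance of ink_jar from where it was at the start of the episode above 0.03 m).
It fails at once if the cup is moved more than 30 mm (distance of cup from where it was at the start of the episode above 0.03 m).
It also fails if it takes over 72 s, if anything falls off the work surface, if the arm or the gripper's body presses on something with over 40 N, if the wrist force passes 120 N, or if a joint passes its speed limit or range.

## Robot

A 6-joint arm with a two-finger parallel gripper is mounted at the origin on the work surface. World frame = base frame: x ahead of the robot, y to its left, z up, the work surface at z = 0. Lengths are in m, angles in rad, forces in N, time in s.
With the tool pointing down it reaches from about 0.3 to 0.775 m from the base axis. Payload 14.6 kg.
Tool frame: the origin (TCP) lies midway between the tips of the shut fingers; the grasp point (between the pads) lies 19 mm behind it (ctrl.pinch_z is the distance from the TCP to the grasp point, in m); z points along the fingers, y is the line along which they close (so a half turn about z gives the same grasp; the last joint's range is limited). The gripper opens to 94 mm and grips with 3 to 60 N. Pads are 16 mm wide; open, the fingers measure 119 mm over their backs; the gripper's body (75 mm by 177 mm) begins 78 mm behind the grasp point.
Start: joints at [-1.206, 0.3, 1.521, -0, 1.321, -0.067], TCP at [0.23, -0.5, 0.205] pointing down, gripper open.
Joint ranges: [-3.03, 3.03], [-0.79, 2.21], [0.23, 2.52], [-1.04, 4.18], [0, 3.07], [-2.55, 2.55]. Speed limits (rad/s): [2.22, 2.22, 2.57, 3.14, 3.14, 3.14].

## Interface

Orientations are given as [roll, pitch, yaw] about the fixed x, y, z axes, in that order (R = Rz(yaw) Ry(pitch) Rx(roll)).
In Python, from station import ctrl gives the robot as it stands.
- The arm moves only by the tool jog_arm, never from a script. Its argument "motion" is a list of rows, each a list of 7 numbers: the shift along the tool's x, y, z in m, then the turn, a rotation vector about the tool's x, y, z in rad, then the opening, from -1 (shut) to 1 (fully open). In form: [[tx, ty, tz, rx, ry, rz, gripper], ...]. A call has 1 to 5 rows; each row shifts and turns the commanded pose from where the row before left it, along the tool's axes as they then stand; what a row does not reach is not made up. A row lasts 1/10 s, in which the tool goes at most 50 mm and 8.59 degrees, less where a joint would pass 70% of its speed; a pose out of reach is approached as far as the arm can. A call is refused whole if a number of a shift passes 0.05 or a number of a turn 0.15, either way. A call with a gripper value outside its range is refused whole. The fingers move at their own pace and stop on an object; "squeeze" is the grip in N (left out, the last holds). Time passes only in rows, so rows that do not move let the fingers close. It gives the time, the measured TCP pose, the force, the opening and the grip force at its end, in the units of the state.
- ctrl.get_obs(): the state, without advancing time (a new reading comes with each control period).
- ctrl.camera(name): name is "scene" or "top" or "wrist"; returns the picture (420x560x3 uint8, red, green, blue); there is no depth.
- ctrl.camera_model(name): a dict with "intrinsics" (3x3 intrinsics, pixels), "rvec" (rotation vector, rad) and "tvec" (3), from world to camera coordinates, as OpenCV has them. Camera axes: x right, y down, z forward; pixel columns grow to the right and rows downward; lengths in m; the calibration is good to about 2 mm. A picture is of the moment at which its call begins: read the wrist's pose just before it. camera_model takes no time and is no camera call; for the wrist camera it gives the pose at the moment of the call.
- ctrl.hand_in(): hands the job in; it is judged then, once.
The state is a dict: "time_s": time; "qpos": joint angles; "joint_vel": joint speeds; "tau": joint torques, N m; "ee_pos": TCP position; "eef_rot": TCP orientation; "force": force on the tool from outside, world axes, zero at the start; "moment": the same for the moment, N m; "grip_width": finger opening in m; "grip_force": force on a finger pad.
Only numpy, scipy, OpenCV 4.12 (cv2) and the standard library are available. Lean on these libraries where they do the work, as an engineer would, in place of code of your own. Each camera call takes 0.05 s, during which the arm holds its last target. There are 200 camera calls.

## Working session

There is one attempt and no reset: what is moved stays moved. The work goes in short steps, Python scripts to look and compute and a tool call to move; the robot and the scene stay as the last step left them, time stands still between calls to the robot, and variables do not carry over. Pictures are saved under pics/ and viewed, at most 10 in all, crops included, and the job is handed in when it is done.

Besides the shell and the picture viewer there is one more tool, called after "Request:" as name(argument=value, ...) on one line, values as JSON. jog_arm: Moves the arm, as the interface text tells. Its arguments: {"type":"object","properties":{"motion":{"type":"array"},"squeeze":{"type":"number"}},"required":["motion"]}

```bash
ls; mkdir -p pics
cat > h.py <<'E'
import numpy as np, cv2
from station import ctrl
def snap(n,f=None):
    m=ctrl.camera_model(n); im=ctrl.camera(n)
    bgr=cv2.cvtColor(np.asarray(im),cv2.COLOR_RGB2BGR)
    if f: cv2.imwrite('pics/'+f,bgr)
    return bgr,m
def ray(m,u,v,z):
    K=np.array(m['intrinsics']);R=cv2.Rodrigues(np.array(m['rvec'],float))[0];t=np.array(m['tvec'],float).ravel()
    d=R.T@np.linalg.inv(K)@[u,v,1];c=-R.T@t
    return c+d*(z-c[2])/d[2]
def proj(m,p):
    return cv2.projectPoints(np.array(p,float).reshape(-1,3),np.array(m['rvec'],float),np.array(m['tvec'],float),np.array(m['intrinsics'],float),None)[0].reshape(-1,2)
E
python3 - <<'E'
from h import *
a,m=snap('top','top.png');b,_=snap('scene','scene.png')
s=np.hstack([cv2.resize(a,(400,300)),cv2.resize(b,(400,300))])
o=ctrl.get_obs();print(o['ee_pos'],o['eef_rot'],o['grip_width'],ctrl.pinch_z, m)
E
```

```text
pics
[ 0.23010207 -0.49929979  0.20497754] [-3.14057469e+00 -9.38416598e-05  4.31831638e-01] 0.09400613293596098 0.0188 {'intrinsics': array([[523.19580979,   0.        , 279.17727115],
       [  0.        , 523.19580979, 202.84280437],
       [  0.        ,   0.        ,   1.        ]]), 'rvec': array([ 2.1435865 , -2.20497999,  0.16233069]), 'tvec': array([-0.04672187,  0.5242215 ,  1.20658599])}
```

View pics/top.png

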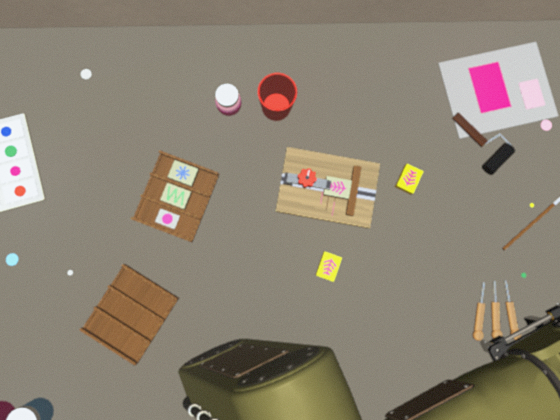

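View pics/scene.png

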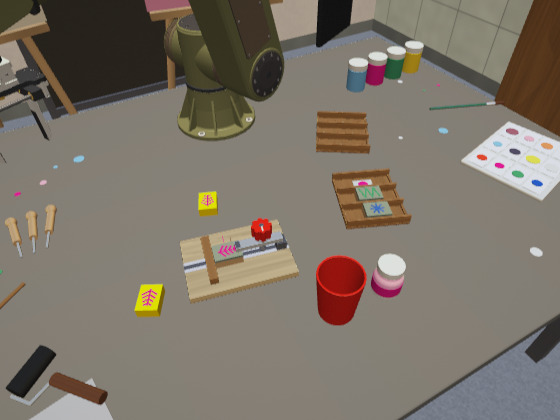

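The intended tray is at top-view pixel (176,196): it lies farther right than the empty one at (130,313), and it holds the star and wave blocks plus the dot at (167,219). The leaf block is the grey-green one at (338,187). The yellow ones at (329,266) and (410,178) are decoys. The knob is at (307,178), the jar at (228,97) and the cup at (278,93). I'll confirm with one crop and measure.

Run:
```python
from h import *
a=cv2.imread('pics/top.png');m=ctrl.camera_model('top')
c=a[140:250,125:390];cv2.imwrite('pics/crop.png',cv2.resize(c,None,fx=3,fy=3,interpolation=cv2.INTER_CUBIC))
hsv=cv2.cvtColor(a,cv2.COLOR_BGR2HSV)
def blobs(lo,hi,name,z,box):
    k=cv2.inRange(hsv,lo,hi);x0,y0,x1,y1=box;q=np.zeros_like(k);q[y0:y1,x0:x1]=k[y0:y1,x0:x1]
    n,_,st,ce=cv2.connectedComponentsWithStats(q)
    for i in range(1,n):
        if st[i,4]>25: print(name,st[i],ce[i].round(1),ray(m,*ce[i],z).round(4))
T=(125,140,225,250);B=(270,140,385,235)
blobs((150,120,100),(172,255,255),'dot',.006,T)
blobs((150,100,80),(172,255,255),'leaf',.042,B)
blobs((0,170,100),(6,255,255),'knob',.098,B)
blobs((174,170,100),(180,255,255),'knob',.098,B)
for nm,seed,lo,hi,z in (('board',B,(8,40,110),(25,170,255),.018),('tray',T,(5,60,40),(20,255,200),.028)):
    k=cv2.inRange(hsv,lo,hi);x0,y0,x1,y1=seed;q=np.zeros_like(k);q[y0:y1,x0:x1]=k[y0:y1,x0:x1]
    q=cv2.morphologyEx(q,cv2.MORPH_OPEN,np.ones((3,3)))
    pts=cv2.findNonZero(q);r=cv2.minAreaRect(pts);bx=cv2.boxPoints(r)
    w=np.array([ray(m,*p,z) for p in bx]);print(nm,r,'\n',w.round(4),w.mean(0),[np.linalg.norm(w[i]-w[i-1]).round(4) for i in range(4)],[np.degrees(np.arctan2(*(w[i]-w[i-1])[1::-1])).round(1) for i in range(4)])
```

```text
dot [163 214   9   9  62] [167.  218.4] [0.4955 0.2072 0.006 ]
knob [310 171   5  13  35] [311.9 176.8] [ 0.5721 -0.1351  0.098 ]
board ((327.841796875, 187.31753540039062), (98.20619201660156, 69.38997650146484), 9.7824068069458) 
 [[ 0.4999 -0.0478  0.018 ]
 [ 0.6658 -0.0812  0.018 ]
 [ 0.6189 -0.3152  0.018 ]
 [ 0.4535 -0.278   0.018 ]] [ 0.55954129 -0.180555    0.018     ] [np.float64(0.2348), np.float64(0.1692), np.float64(0.2387), np.float64(0.1695)] [np.float64(78.6), np.float64(-11.4), np.float64(-101.3), np.float64(167.3)]
tray ((175.16549682617188, 195.86392211914062), (65.89256286621094, 76.83541107177734), 22.1354923248291) 
 [[0.4942 0.2892 0.028 ]
 [0.663  0.2212 0.028 ]
 [0.5992 0.0769 0.028 ]
 [0.4319 0.1472 0.028 ]] [0.54707116 0.18362153 0.028     ] [np.float64(0.155), np.float64(0.182), np.float64(0.1578), np.float64(0.1815)] [np.float64(66.3), np.float64(-21.9), np.float64(-113.8), np.float64(157.2)]
```

View pics/crop.png

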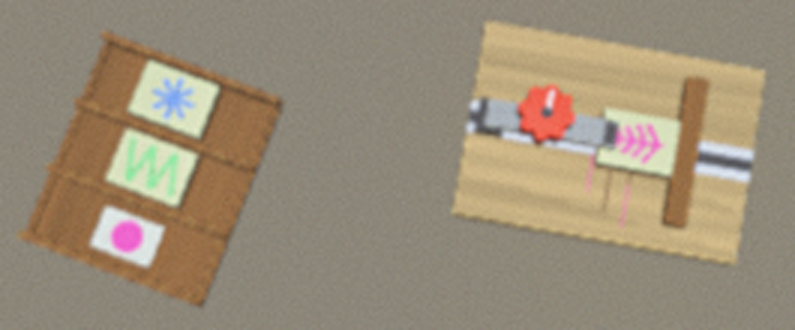

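The crop confirms the dot at crop (126,236), the clamped grey-green leaf block at (640,143) and the knob at (547,111). Everything agrees with the given sizes: the dot offset is 57 mm from the tray centre and the knob is 58 mm from the board centre. Next I move over the knob.

Request:
jog_arm(motion=[[0.0465,-0.02,0,0,0,0,1],[0.0465,-0.02,0,0,0,0,1],[0.0465,-0.02,0,0,0,0,1],[0.0465,-0.02,0,0,0,0,1],[0.0465,-0.02,0,0,0,0,1]])

```text
time_s: 0.6
ee_pos: [0.3983, -0.3119, 0.2053]
eef_rot: [-3.141, 0.0, 0.432]
force: [1.0, -0.6, 0.7]
grip_width: 0.0942
grip_force: 0.0
```

Request:
jog_arm(motion=[[0.0465,-0.02,0,0,0,0,1],[0.0465,-0.02,0,0,0,0,1],[0.0465,-0.02,0,0,0,0,1],[0.0465,-0.02,0,0,0,0,1],[0.0465,-0.02,0,0,0,0,1]])

```text
time_s: 1.1
ee_pos: [0.5656, -0.1259, 0.2052]
eef_rot: [-3.141, 0.0, 0.432]
force: [0.7, -0.8, -0.4]
grip_width: 0.094
grip_force: 0.0
```

Request:
jog_arm(motion=[[0,0,0,0,0,-0.15,1],[0,0,0,0,0,-0.15,1],[0,0,0,0,0,-0.15,1],[0,0,0,0,0,-0.15,1],[0,0,0,0,0,0,1]])

```text
time_s: 1.6
ee_pos: [0.5645, -0.1278, 0.2051]
eef_rot: [-3.141, 0.0, 1.034]
force: [0.1, -0.3, 0.1]
grip_width: 0.0941
grip_force: 0.0
```

Run:
```python
from h import *
o=ctrl.get_obs();print(o['time_s'],o['ee_pos'],o['eef_rot'],o['qpos'])
a,m=snap('wrist','w1.png');b,mt=snap('top','t2.png')
print({k:np.array(v).round(4).tolist() for k,v in m.items()})
print(proj(m,[[.571,-.124,.098],[.5554,-.2,.042]]))
```

```text
1.6 [ 0.56452667 -0.12778141  0.20507127] [-3.14087785e+00  1.64481316e-04  1.03441644e+00] [-2.85884366e-01  3.65015846e-01  1.43555489e+00  1.83180773e-05
  1.34175518e+00  2.50491414e-01]
{'intrinsics': [[291.8047, 0.0, 278.2338], [0.0, 291.8047, 211.1718], [0.0, 0.0, 1.0]], 'rvec': [-2.7891, 0.7666, 0.1011], 'tvec': [-0.5504, 0.1472, 0.4371]}
[[281.83172261 204.23586211]
 [301.40953809 250.64553865]]
```

View pics/w1.png

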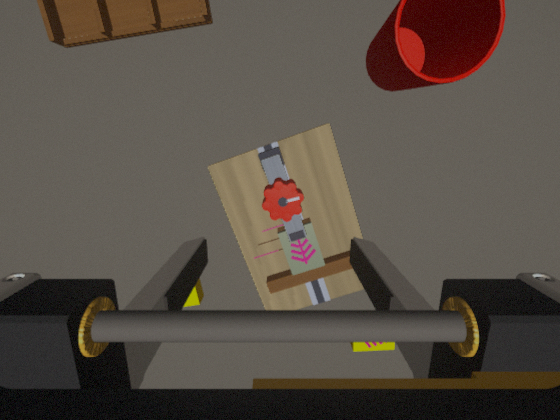

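The wrist view shows the knob at (283,200), the leaf block at (302,250), the end stop at (310,272) and the cup at (435,35). I refine the knob, block and board pose from it.

Run:
```python
from h import *
a=cv2.imread('pics/w1.png');m=ctrl.camera_model('wrist')
hsv=cv2.cvtColor(a,cv2.COLOR_BGR2HSV)
def comp(k,box):
    x0,y0,x1,y1=box;q=np.zeros_like(k);q[y0:y1,x0:x1]=k[y0:y1,x0:x1]
    n,l,st,ce=cv2.connectedComponentsWithStats(q);i=1+np.argmax(st[1:,4]);return (l==i).astype(np.uint8),st[i],ce[i]
k=cv2.inRange(hsv,(0,150,60),(8,255,255))|cv2.inRange(hsv,(174,150,60),(180,255,255))
_,s,c=comp(k,(250,165,320,235));print('knob',s,c,ray(m,*c,.090))
x,y,w,h=s[:4];print(ray(m,x+w/2,y+h/2,.09),'diam',np.linalg.norm(ray(m,x,y,.09)-ray(m,x+w,y,.09)))
k=cv2.inRange(hsv,(145,100,80),(172,255,255))
l,s,c=comp(k,(285,230,325,275));print('leaf',s,c,ray(m,*c,.042))
p=cv2.findNonZero(l).reshape(-1,2);W=np.array([ray(m,*q,.042)[:2] for q in p]);u,sv,vt=np.linalg.svd(W-W.mean(0));print('leaf axis',np.degrees(np.arctan2(vt[0,1],vt[0,0])))
k=cv2.inRange(hsv,(25,20,60),(75,130,255))
l,s,c=comp(k,(260,210,340,280));r=cv2.minAreaRect(cv2.findNonZero(l));bx=cv2.boxPoints(r);w=np.array([ray(m,*q,.042) for q in bx]);print('lino',s,r,w.round(4),w.mean(0),[np.linalg.norm(w[i]-w[i-1]).round(4) for i in range(4)])
k=cv2.inRange(hsv,(10,40,80),(25,170,255))
l,s,c=comp(cv2.morphologyEx(k,cv2.MORPH_CLOSE,np.ones((9,9))),(195,110,350,310));r=cv2.minAreaRect(cv2.findNonZero(l));bx=cv2.boxPoints(r);w=np.array([ray(m,*q,.018) for q in bx]);print('board',s,r,w.round(4),w.mean(0),[np.linalg.norm(w[i]-w[i-1]).round(4) for i in range(4)],[np.degrees(np.arctan2(*(w[i]-w[i-1])[1::-1])).round(1) for i in range(4)])
```

```text
knob [ 262  178   42   43 1151] [281.75499566 199.3214596 ] [ 0.57278565 -0.12131364  0.09      ]
[ 0.5737893 -0.1221408  0.09     ] diam 0.04257701638739373
leaf [291 239  25  25 254] [302.19291339 251.11417323] [ 0.5554574  -0.20112742  0.042     ]
leaf axis -104.6344344297986
lino [278 222  47  53 950] ((301.04998779296875, 248.65000915527344), (45.53679656982422, 35.73373031616211), 71.56504821777344) [[ 0.5409 -0.1637  0.042 ]
 [ 0.584  -0.1727  0.042 ]
 [ 0.5714 -0.2323  0.042 ]
 [ 0.5263 -0.2236  0.042 ]] [ 0.55563332 -0.19808375  0.042     ] [np.float64(0.0616), np.float64(0.044), np.float64(0.0609), np.float64(0.0459)]
board [  195   110   155   200 18948] ((272.0, 209.5), (199.0, 154.0), 90.0) [[ 0.5329  0.0115  0.018 ]
 [ 0.6898 -0.0834  0.018 ]
 [ 0.565  -0.3218  0.018 ]
 [ 0.3771 -0.2084  0.018 ]] [ 0.54120112 -0.15052982  0.018     ] [np.float64(0.2695), np.float64(0.1834), np.float64(0.2691), np.float64(0.2194)] [np.float64(54.7), np.float64(-31.2), np.float64(-117.6), np.float64(148.9)]
```

Request:
jog_arm(motion=[[0.0093,0.0043,0,0,0,0,1],[0,0,0,0,0,-0.15,1],[0,0,0,0,0,-0.15,1],[0,0,0,0,0,-0.15,1],[0,0,0,0,0,-0.15,1]])

```text
time_s: 2.2
ee_pos: [0.5736, -0.1217, 0.2054]
eef_rot: [-3.142, -0.0, 1.635]
force: [-0.8, 0.1, 0.4]
grip_width: 0.0938
grip_force: 0.0
```

Request:
jog_arm(motion=[[0,0,0,0,0,-0.15,1],[0,0,0,0,0,-0.15,1],[0,0,0,0,0,-0.15,1],[0,0,0,0,0,-0.15,1],[0,0,0.04,0,0,-0.15,1]])

```text
time_s: 2.7
ee_pos: [0.5758, -0.1223, 0.1695]
eef_rot: [3.137, 0.008, 2.385]
force: [0.8, -0.9, -1.4]
grip_width: 0.0938
grip_force: 0.0
```

Request:
jog_arm(motion=[[0,0,0,0,0,0,1],[0,0,0,0,0,0,1]])

```text
time_s: 2.9
ee_pos: [0.5733, -0.1218, 0.1657]
eef_rot: [-3.141, -0.001, 2.376]
force: [1.1, 1.1, 0.8]
grip_width: 0.0939
grip_force: 0.0
```

Request:
jog_arm(motion=[[0,0,0.04,0,0,0,1],[0,0,0.04,0,0,0,1],[0,0,0.018,0,0,0,1],[0,0,0,0,0,0,1],[0,0,0,0,0,0,-1]], squeeze=30)

```text
time_s: 3.4
ee_pos: [0.5742, -0.1223, 0.0694]
eef_rot: [3.141, 0.002, 2.379]
force: [-0.3, 0.4, 1.2]
grip_width: 0.0891
grip_force: 0.0
```

Request:
jog_arm(motion=[[0,0,0,0,0,0,-1],[0,0,0,0,0,0,-1],[0,0,0,0,0,0,-1],[0,0,0,0,0,0,-1],[0,0,0,0,0,0,-1]])

```text
time_s: 3.9
ee_pos: [0.5732, -0.1221, 0.0677]
eef_rot: [3.141, 0.0, 2.382]
force: [1.1, -0.1, -0.1]
grip_width: 0.0492
grip_force: 0.0
```

Request:
jog_arm(motion=[[0,0,0,0,0,0,-1],[0,0,0,0,0,0,-1],[0,0,0,0,0,0,-1],[0,0,0,0,0,0,-1]])

```text
time_s: 4.3
ee_pos: [0.5726, -0.1227, 0.0677]
eef_rot: [-3.14, -0.0, 2.382]
force: [-7.3, -4.4, 4.7]
grip_width: 0.0437
grip_force: 30.0
```

Request:
jog_arm(motion=[[0,0,0,0,0,0.1,-1],[0,0,0,0,0,0.15,-1],[0,0,-0.0005,0,0,0.15,-1],[0,0,0,0,0,0.15,-1],[0,0,0,0,0,0.15,-1]])

```text
time_s: 4.8
ee_pos: [0.5727, -0.1229, 0.0684]
eef_rot: [-3.141, 0.001, 1.676]
force: [-7.0, -5.3, 8.3]
grip_width: 0.0435
grip_force: 30.0
```

Request:
jog_arm(motion=[[0,0,0,0,0,0.15,-1],[0,0,-0.0005,0,0,0.15,-1],[0,0,0,0,0,0.15,-1],[0,0,-0.0005,0,0,0.15,-1],[0,0,0,0,0,0.15,-1]])

```text
time_s: 5.3
ee_pos: [0.5727, -0.1231, 0.0694]
eef_rot: [3.141, 0.002, 0.926]
force: [-7.0, -5.6, 7.1]
grip_width: 0.0437
grip_force: 30.0
```

Request:
jog_arm(motion=[[0,0,0,0,0,0.15,-1],[0,0,-0.0005,0,0,0.15,-1],[0,0,0,0,0,0.15,-1],[0,0,-0.0005,0,0,0.15,-1],[0,0,0,0,0,0.15,-1]])

```text
time_s: 5.8
ee_pos: [0.5725, -0.1232, 0.0703]
eef_rot: [3.14, 0.002, 0.176]
force: [-7.7, -6.0, 7.6]
grip_width: 0.0436
grip_force: 30.0
```

Request:
jog_arm(motion=[[0,0,0,0,0,0.15,-1],[0,0,-0.0005,0,0,0.15,-1],[0,0,0,0,0,0.15,-1],[0,0,-0.0005,0,0,0.15,-1],[0,0,0,0,0,0.15,-1]])

```text
time_s: 6.3
ee_pos: [0.5723, -0.1232, 0.0713]
eef_rot: [3.139, 0.001, -0.574]
force: [-9.8, -7.9, 9.5]
grip_width: 0.0434
grip_force: 30.0
```

Request:
jog_arm(motion=[[0,0,0,0,0,0.15,-1],[0,0,-0.0005,0,0,0.15,-1],[0,0,0,0,0,0.1,-1],[0,0,0,0,0,0,-1],[0,0,0,0,0,0,-1]])

```text
time_s: 6.8
ee_pos: [0.5721, -0.1231, 0.0718]
eef_rot: [3.139, 0.0, -0.969]
force: [-10.6, -5.5, 7.4]
grip_width: 0.0434
grip_force: 30.0
```

Request:
jog_arm(motion=[[0,0,0,0,0,0,1],[0,0,0,0,0,0,1],[0,0,0,0,0,0,1],[0,0,0,0,0,0,1],[0,0,-0.04,0,0,0,1]])

```text
time_s: 7.3
ee_pos: [0.5708, -0.1214, 0.1073]
eef_rot: [3.136, 0.007, -0.968]
force: [0.4, 0.1, 0.5]
grip_width: 0.0801
grip_force: 0.0
```

Request:
jog_arm(motion=[[0,0,-0.04,0,0,0,1],[0,0,-0.04,0,0,-0.13,1],[0,0,0,0,0,-0.15,1],[0,0,0,0,0,-0.15,1],[0,0,0,0,0,-0.15,1]])

```text
time_s: 7.8
ee_pos: [0.5732, -0.122, 0.1916]
eef_rot: [-3.141, -0.0, -0.382]
force: [0.6, -0.5, 0.3]
grip_width: 0.0943
grip_force: 0.0
```

Request:
jog_arm(motion=[[0,0,0,0,0,-0.15,1],[0,0,0,0,0,-0.15,1],[0,0,0,0,0,-0.15,1],[0,0,0,0,0,-0.15,1],[0,0,0,0,0,-0.15,1]])

```text
time_s: 8.3
ee_pos: [0.5731, -0.122, 0.1914]
eef_rot: [-3.142, 0.0, 0.368]
force: [-0.3, 0.2, 0.2]
grip_width: 0.094
grip_force: 0.0
```

Request:
jog_arm(motion=[[0,0,0,0,0,-0.15,1],[0,0,0,0,0,-0.15,1],[0,0,0,0,0,-0.15,1],[0,0,0,0,0,-0.15,1],[0,0,0,0,0,-0.15,1]])

```text
time_s: 8.8
ee_pos: [0.5731, -0.122, 0.1914]
eef_rot: [-3.141, -0.0, 1.118]
force: [0.5, -0.2, 0.9]
grip_width: 0.0936
grip_force: 0.0
```

Request:
jog_arm(motion=[[0,0,0,0,0,-0.13,1],[0,0,0,0,0,-0.13,1],[0,0,0,0,0,0,1],[0,0,0,0,0,0,1]])

```text
time_s: 9.2
ee_pos: [0.5731, -0.1221, 0.1914]
eef_rot: [-3.142, -0.0, 1.368]
force: [0.2, -0.1, -0.5]
grip_width: 0.0943
grip_force: 0.0
```

Run:
```python
from h import *
o=ctrl.get_obs();print(o['time_s'],o['ee_pos'],o['eef_rot'],o['force'])
a,m=snap('wrist','w2.png')
cv2.imwrite('pics/w2c.png',cv2.resize(a[100:310,180:380],None,fx=2.8,fy=2.8))
import pickle;pickle.dump(m,open('w2.pkl','wb'))
```

```text
9.2 [ 0.57313844 -0.12205349  0.19139806] [-3.14155516e+00 -4.86157878e-05  1.36796317e+00] [ 0.1606646  -0.08785491 -0.49141455]
```

View pics/w2c.png

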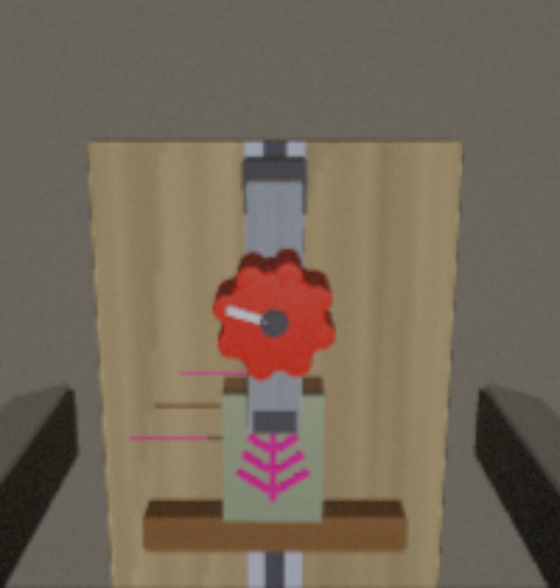

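The knob pointer, at crop (230,310), has turned about half a turn. The strap toe is at (275,420), the block at (273,455) and the end stop at (275,525). I check the turn and the block pose numerically.

Run:
```python
from h import *
import pickle
m2=pickle.load(open('w2.pkl','rb'))
def ptr(f,m,box,z):
    a=cv2.imread('pics/'+f);x0,y0,x1,y1=box;h=cv2.cvtColor(a[y0:y1,x0:x1],cv2.COLOR_BGR2HSV)
    w=cv2.findNonZero(cv2.inRange(h,(0,0,150),(180,110,255))).reshape(-1,2)+[x0,y0]
    d=cv2.findNonZero(cv2.inRange(h,(0,0,0),(180,130,130))).reshape(-1,2)+[x0,y0]
    print(f,len(w),len(d),w.mean(0),d.mean(0)); r=w.mean(0)-d.mean(0); return r
# w1: yaw 1.0344, w2: 1.368 ; angle ccw in image from right, right = yaw-pi/2
for f,b,y in (('w1.png',(272,190,302,211),1.0344),('w2.png',(257,203,292,226),1.368)):
    r=ptr(f,None,b,.098);print(y-np.pi/2+np.arctan2(-r[1],r[0]))
a=cv2.imread('pics/w2.png');hsv=cv2.cvtColor(a,cv2.COLOR_BGR2HSV)
k=cv2.inRange(hsv,(28,20,60),(80,140,255));q=np.zeros_like(k);q[240:287,255:300]=k[240:287,255:300]
q=cv2.morphologyEx(q,cv2.MORPH_OPEN,np.ones((3,3)))
rows,cols=np.nonzero(q)
for v in (250,256,262,268,274,280):
    c=cols[rows==v]
    if len(c): l,r=ray(m2,c.min(),v,.042),ray(m2,c.max()+1,v,.042);print(v,c.min(),c.max(),l.round(4),r.round(4),((l+r)/2).round(4),np.linalg.norm(r-l).round(4))
print(rows.min(),rows.max())
```

```text
w1.png 47 72 [293.31914894 198.78723404] [283.01388889 201.33333333]
-0.29417915501450864
w2.png 52 80 [266.13461538 212.38461538] [277.05   214.9875]
2.7047078078060576
250 259 295 [ 0.5386 -0.1765  0.042 ] [ 0.5823 -0.1855  0.042 ] [ 0.5604 -0.181   0.042 ] 0.0447
256 260 295 [ 0.5381 -0.1843  0.042 ] [ 0.5809 -0.1931  0.042 ] [ 0.5595 -0.1887  0.042 ] 0.0437
262 260 294 [ 0.5363 -0.192   0.042 ] [ 0.5782 -0.2006  0.042 ] [ 0.5573 -0.1963  0.042 ] 0.0427
268 260 294 [ 0.5346 -0.1998  0.042 ] [ 0.5767 -0.2085  0.042 ] [ 0.5557 -0.2042  0.042 ] 0.043
274 260 294 [ 0.5329 -0.2077  0.042 ] [ 0.5752 -0.2164  0.042 ] [ 0.554  -0.2121  0.042 ] 0.0432
280 260 294 [ 0.5311 -0.2157  0.042 ] [ 0.5737 -0.2244  0.042 ] [ 0.5524 -0.2201  0.042 ] 0.0435
240 285
```

The pointer says about 3.28 rad, so the clamp is loose. The block's middle line and width (43.5 mm) agree with the given size. I go to the grasp at (0.555, -0.206).

Request:
jog_arm(motion=[[-0.043,0,0,0,0,0,1],[-0.0428,-0.0008,0,0,0,0,1],[0,0,0.04,0,0,0,1],[0,0,0.04,0,0,0,1],[0,0,0.04,0,0,0,1]])

```text
time_s: 9.75
ee_pos: [0.5552, -0.2064, 0.0702]
eef_rot: [3.141, 0.0, 1.368]
force: [0.3, -0.3, -0.2]
grip_width: 0.0937
grip_force: 0.0
```

Request:
jog_arm(motion=[[0,0,0.03,0,0,0,1],[0,0,0.019,0,0,0,1],[0,0,0,0,0,0,1],[0,0,0,0,0,0,1]])

```text
time_s: 10.15
ee_pos: [0.5554, -0.206, 0.0225]
eef_rot: [-3.141, -0.0, 1.37]
force: [-0.2, -0.2, 0.2]
grip_width: 0.094
grip_force: 0.0
```

Request:
jog_arm(motion=[[0,0,0,0,0,0,-1],[0,0,0,0,0,0,-1],[0,0,0,0,0,0,-1],[0,0,0,0,0,0,-1],[0,0,0,0,0,0,-1]], squeeze=15)

```text
time_s: 10.65
ee_pos: [0.5554, -0.206, 0.0226]
eef_rot: [3.141, 0.0, 1.372]
force: [0.1, 0.9, 0.1]
grip_width: 0.0573
grip_force: 0.0
```

Request:
jog_arm(motion=[[0,0,0,0,0,0,-1],[0,0,0,0,0,0,-1],[0,0,0,0,0,0,-1],[0,0,0,0,0,0,-1],[0,0,0,0,0,0,-1]])

```text
time_s: 11.15
ee_pos: [0.5554, -0.206, 0.0225]
eef_rot: [-3.142, -0.0, 1.372]
force: [-0.7, -0.1, 0.9]
grip_width: 0.0441
grip_force: 15.0
```

Request:
jog_arm(motion=[[0,0,-0.001,0,0,0,-1],[0.001,-0.01,0,0,0,0,-1],[0,-0.015,0,0,0,0,-1],[0,-0.02,0,0,0,0,-1],[0,-0.02,0,0,0,0,-1]], squeeze=25)

```text
time_s: 11.65
ee_pos: [0.4911, -0.192, 0.0234]
eef_rot: [-3.142, -0.0, 1.372]
force: [0.7, -0.1, -0.2]
grip_width: 0.0438
grip_force: 25.0
```

Run:
```python
from h import *
o=ctrl.get_obs();print(o['time_s'],o['ee_pos'],o['eef_rot'],o['force'],o['moment'])
a,m=snap('wrist','w3.png')
b,_=snap('scene','s3.png')
cv2.imwrite('pics/w3c.png',np.hstack([a[80:400,130:430],cv2.resize(b[150:320,170:420],None,fx=1.88,fy=1.88)[:320]]))
```

```text
11.65 [ 0.49111754 -0.19200238  0.02338249] [-3.14152556e+00 -1.55963490e-05  1.37193864e+00] [ 0.71552693 -0.07096584 -0.21402084] [-0.08225952 -0.04697509 -0.01887383]
```

View pics/w3c.png

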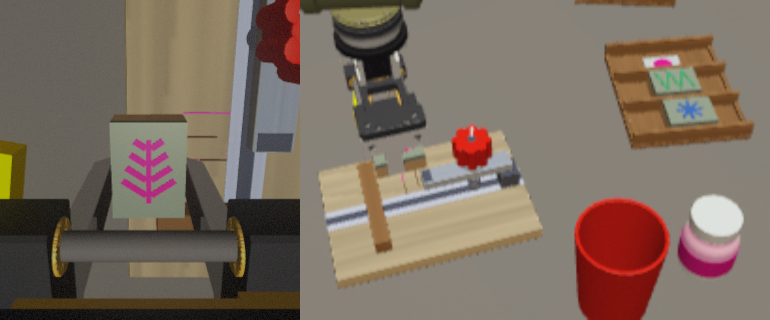

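The block is free of the strap, held flat and leaf up (crop (148,168)), and the other blocks, jar and cup are untouched. I lift and carry it to free bench at about (0.42, 0.01).

Request:
jog_arm(motion=[[0,0,-0.02,0,0,0,-1],[0,0,-0.03,0,0,0,-1],[0,0,-0.016,0,0,0,-1],[0.02,-0.012,0,0,0,0,-1],[0.037,-0.022,0,0,0,0,-1]])

```text
time_s: 12.25
ee_pos: [0.4709, -0.1304, 0.0901]
eef_rot: [3.139, 0.0, 1.369]
force: [0.5, 0.6, -0.2]
grip_width: 0.0438
grip_force: 25.0
```

Request:
jog_arm(motion=[[0.037,-0.022,0,0,0,0,-1],[0.037,-0.022,0,0,0,0,-1],[0.033,-0.02,0,0,0,0,-1],[0.02,-0.012,0,0,0,0,-1],[0,0,0,0,0,0,-1]])

```text
time_s: 12.75
ee_pos: [0.4204, 0.0119, 0.0899]
eef_rot: [3.141, -0.0, 1.375]
force: [0.3, -0.2, -0.4]
grip_width: 0.044
grip_force: 25.0
```

Request:
jog_arm(motion=[[0,0,0.03,0,0,0,-1],[0,0,0.03,0,0,0,-1],[0,0,0.014,0,0,0,-1],[0,0,0,0,0,0,-1]])

```text
time_s: 13.15
ee_pos: [0.4202, 0.0095, 0.0141]
eef_rot: [-3.139, 0.0, 1.371]
force: [0.0, -1.0, -0.2]
grip_width: 0.0437
grip_force: 25.0
```

Request:
jog_arm(motion=[[0,0,0.003,0,0,0,-1],[0,0,0.003,0,0,0,-1],[0,0,0.0015,0,0,0,-1],[0,0,0.001,0,0,0,-1],[0,0,0,0,0,0,-1]])

```text
time_s: 13.65
ee_pos: [0.4205, 0.0099, 0.0071]
eef_rot: [3.141, -0.0, 1.372]
force: [-0.1, -0.6, 0.2]
grip_width: 0.0436
grip_force: 25.0
```

Request:
jog_arm(motion=[[0,0,0.001,0,0,0,-1],[0,0,0.001,0,0,0,-1],[0,0,0,0,0,0,-1]])

```text
time_s: 13.95
ee_pos: [0.4203, 0.0099, 0.0049]
eef_rot: [-3.141, -0.0, 1.372]
force: [0.1, 0.2, 0.3]
grip_width: 0.0436
grip_force: 25.0
```

Request:
jog_arm(motion=[[0,0,0.0007,0,0,0,-1],[0,0,0.0006,0,0,0,-1],[0,0,0,0,0,0,-1]])

```text
time_s: 14.25
ee_pos: [0.4205, 0.0099, 0.0044]
eef_rot: [3.142, 0.0, 1.372]
force: [-7.4, -0.3, 16.6]
grip_width: 0.0443
grip_force: 25.0
```

Request:
jog_arm(motion=[[0,0,0,0,0,0,1],[0,0,0,0,0,0,1],[0,0,0,0,0,0,1],[0,0,0,0,0,0,1],[0,0,0,0,0,0,1]])

```text
time_s: 14.75
ee_pos: [0.4203, 0.0099, 0.0036]
eef_rot: [-3.141, 0.0, 1.372]
force: [0.8, 0.7, -0.2]
grip_width: 0.0807
grip_force: 0.0
```

Request:
jog_arm(motion=[[0,0,-0.04,0,0,0,1],[0.007,0,-0.04,0,0,0,1],[0,0,-0.04,0,0,0,1],[0,0,-0.03,0,0,0,1],[0,0,0,0,0,-0.15,1]])

```text
time_s: 15.25
ee_pos: [0.4234, 0.0168, 0.1574]
eef_rot: [3.135, -0.0, 1.522]
force: [0.3, 0.4, -1.4]
grip_width: 0.094
grip_force: 0.0
```

Request:
jog_arm(motion=[[0,0,0,0,0,-0.15,1],[0,0,0,0,0,-0.15,1],[0,0,0,0,0,-0.15,1],[0,0,0,0,0,-0.15,1],[0,0,0,0,0,-0.15,1]])

```text
time_s: 15.75
ee_pos: [0.4217, 0.0168, 0.1536]
eef_rot: [-3.141, -0.0, 2.278]
force: [-0.2, -0.6, 0.3]
grip_width: 0.0943
grip_force: 0.0
```

Request:
jog_arm(motion=[[0,0,0,0,0,-0.15,1],[0,0,0,0,0,-0.15,1],[0,0,0,0,0,-0.15,1],[0,0,0,0,0,-0.15,1],[0,0,0,0,0,-0.07,1]])

```text
time_s: 16.25
ee_pos: [0.4217, 0.0168, 0.1536]
eef_rot: [-3.142, -0.0, 2.948]
force: [-0.3, -0.4, -0.2]
grip_width: 0.094
grip_force: 0.0
```

Request:
jog_arm(motion=[[0,0,0,0,0,0,1]])

```text
time_s: 16.35
ee_pos: [0.4217, 0.0168, 0.1536]
eef_rot: [-3.142, -0.0, 2.943]
force: [0.4, 0.4, 0.2]
grip_width: 0.0942
grip_force: 0.0
```

Run:
```python
from h import *
o=ctrl.get_obs();p,e=o['ee_pos'],o['eef_rot'];print(o['time_s'],p,e,o['qpos'])
a,m=snap('wrist','w4.png')
hsv=cv2.cvtColor(a,cv2.COLOR_BGR2HSV)
k=cv2.inRange(hsv,(28,20,60),(80,140,255))|cv2.inRange(hsv,(145,100,80),(172,255,255))
k=cv2.morphologyEx(k,cv2.MORPH_CLOSE,np.ones((5,5)))
u,v=proj(m,[p[0],p[1],.024])[0];print(u,v)
n,l,st,ce=cv2.connectedComponentsWithStats(k)
for i in range(1,n):
    if st[i,4]>300:
        r=cv2.minAreaRect(cv2.findNonZero((l==i).astype(np.uint8)));w=np.array([ray(m,*q,.024) for q in cv2.boxPoints(r)]);
        print(st[i],w.mean(0).round(4),[(np.linalg.norm(w[j]-w[j-1]).round(4),np.arctan2(*(w[j]-w[j-1])[1::-1]).round(3)) for j in range(2)])
```

```text
16.35 [0.42170455 0.0167802  0.15355931] [-3.14156732e+00 -1.64288233e-04  2.94281898e+00] [-4.70605414e-02  6.79286145e-02  1.92391218e+00 -2.34943041e-07
  1.14991808e+00 -1.41908310e+00]
277.46178249270616 204.1424751909011
[ 81 175  30  36 546] [ 0.3699 -0.1745  0.024 ] [(np.float64(0.038), np.float64(3.032)), (np.float64(0.0298), np.float64(1.622))]
[ 247  184   60   44 2305] [0.4234 0.0154 0.024 ] [(np.float64(0.0655), np.float64(-1.77)), (np.float64(0.0482), np.float64(2.915))]
[439 219  23  21 352] [0.4877 0.1994 0.024 ] [(np.float64(0.0228), np.float64(-2.513)), (np.float64(0.0239), np.float64(2.259))]
[ 414  259   61   41 1306] [0.5511 0.1887 0.024 ] [(np.float64(0.069), np.float64(-1.966)), (np.float64(0.0467), np.float64(2.897))]
```

View pics/w4.png

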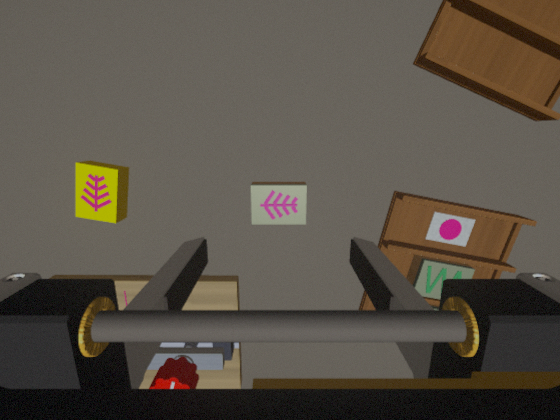

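The block (280,204) lies flat and square to the tool, centred within 2 mm. The target compartment, with its dot at (450,230), is empty. I grip the block by its ends.

Request:
jog_arm(motion=[[-0.001,0.0015,0.04,0,0,0,1],[0,0,0.04,0,0,0,1],[0,0,0.04,0,0,0,1],[0,0,0.027,0,0,0,1],[0,0,0,0,0,0,-1]], squeeze=15)

```text
time_s: 16.9
ee_pos: [0.4211, 0.0181, 0.004]
eef_rot: [-3.141, -0.006, 2.94]
force: [-0.6, 0.5, 0.3]
grip_width: 0.0888
grip_force: 0.0
```

Request:
jog_arm(motion=[[0,0,0,0,0,0,-1],[0,0,0,0,0,0,-1],[0,0,0,0,0,0,-1],[0,0,0,0,0,0,-1],[0,0,0,0,0,0,-1]])

```text
time_s: 17.4
ee_pos: [0.4237, 0.018, 0.0077]
eef_rot: [3.141, 0.002, 2.942]
force: [-2.6, -0.0, 9.2]
grip_width: 0.0596
grip_force: 15.0
```

Request:
jog_arm(motion=[[0,0,0,0,0,0,-1],[0,0,0,0,0,0,-1],[0,0,0,0,0,0,-1]])

```text
time_s: 17.7
ee_pos: [0.4237, 0.018, 0.0077]
eef_rot: [3.141, 0.002, 2.942]
force: [-2.0, 0.4, 9.4]
grip_width: 0.06
grip_force: 15.0
```

Request:
jog_arm(motion=[[0,0,-0.02,0,0,0,-1],[0,0,-0.04,0,0,0,-1],[0,0,-0.04,0,0,0,-1],[0,0,-0.02,0,0,0.1,-1],[0,0,0,0,0,0.1,-1]], squeeze=25)

```text
time_s: 18.2
ee_pos: [0.4244, 0.018, 0.13]
eef_rot: [3.139, 0.006, 2.738]
force: [0.2, 0.0, -0.4]
grip_width: 0.0597
grip_force: 25.0
```

Request:
jog_arm(motion=[[0,0.03,0,0,0,0,-1],[0,0.03,0,0,0,0,-1],[0,0,0,0,0,0,-1],[0,0,0,0,0,0,-1]])

```text
time_s: 18.6
ee_pos: [0.4463, 0.0735, 0.1268]
eef_rot: [-3.142, 0.0, 2.743]
force: [-0.2, -0.0, -0.7]
grip_width: 0.0596
grip_force: 25.0
```

Run:
```python
from h import *
o=ctrl.get_obs();p,e=o['ee_pos'],o['eef_rot'];print(o['time_s'],p,e,o['grip_width'])
a,m=snap('wrist','w5.png')
hsv=cv2.cvtColor(a,cv2.COLOR_BGR2HSV)
for nm,k,z in (('mag',cv2.inRange(hsv,(145,100,80),(172,255,255)),.006),('label',cv2.inRange(hsv,(0,0,120),(180,45,255))|cv2.inRange(hsv,(145,60,80),(172,255,255)),.006),('lino',cv2.inRange(hsv,(28,20,60),(80,140,255)),.03)):
    n,l,st,ce=cv2.connectedComponentsWithStats(k)
    for i in range(1,n):
        if st[i,4]>200:
            r=cv2.minAreaRect(cv2.findNonZero((l==i).astype(np.uint8)));w=np.array([ray(m,*q,z) for q in cv2.boxPoints(r)]);
            print(nm,st[i],ray(m,*ce[i],z).round(4),w.mean(0).round(4),[(np.linalg.norm(w[j]-w[j-1]).round(4),np.arctan2(*(w[j]-w[j-1])[1::-1]).round(3)) for j in range(2)])
```

```text
18.6 [0.44625271 0.07346434 0.12679858] [-3.14150390e+00  9.03115861e-05  2.74291904e+00] 0.059622538610781026
mag [402 188  25  24 455] [0.4955 0.209  0.006 ] [0.4958 0.209  0.006 ] [(np.float64(0.0251), np.float64(-2.424)), (np.float64(0.0247), np.float64(2.378))]
mag [ 14 217  30  37 348] [ 0.3697 -0.1899  0.006 ] [ 0.3689 -0.1917  0.006 ] [(np.float64(0.0422), np.float64(3.007)), (np.float64(0.0308), np.float64(1.629))]
mag [ 246  233   67   51 1246] [0.5016 0.0524 0.006 ] [0.5062 0.0508 0.006 ] [(np.float64(0.0766), np.float64(-2.277)), (np.float64(0.0568), np.float64(2.458))]
label [ 389  184   52   32 1536] [0.4954 0.2089 0.006 ] [0.4959 0.2093 0.006 ] [(np.float64(0.0336), np.float64(2.839)), (np.float64(0.053), np.float64(1.172))]
label [ 14 217  30  37 348] [ 0.3697 -0.1899  0.006 ] [ 0.3689 -0.1917  0.006 ] [(np.float64(0.0422), np.float64(3.007)), (np.float64(0.0308), np.float64(1.629))]
label [ 227  224  104   68 6692] [0.5002 0.0518 0.006 ] [0.5019 0.0513 0.006 ] [(np.float64(0.0804), np.float64(2.698)), (np.float64(0.1109), np.float64(1.172))]
label [ 386  240   63   39 1530] [0.5614 0.1922 0.006 ] [0.5626 0.1929 0.006 ] [(np.float64(0.0702), np.float64(-1.97)), (np.float64(0.0459), np.float64(2.836))]
lino [ 227  221  104   71 5267] [0.489  0.0557 0.03  ] [0.4906 0.056  0.03  ] [(np.float64(0.1086), np.float64(-1.97)), (np.float64(0.0771), np.float64(2.698))]
lino [ 385  238   64   42 2393] [0.5459 0.185  0.03  ] [0.5473 0.1854 0.03  ] [(np.float64(0.0657), np.float64(-1.97)), (np.float64(0.0455), np.float64(2.835))]
```

View pics/w5.png

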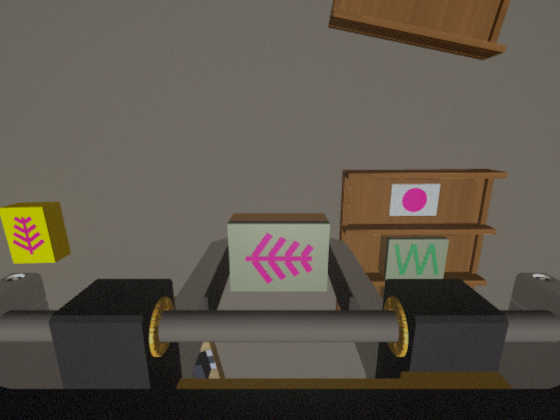

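The dot is at (414,200) and the green block at (417,258), with the tray square to the tool. The held block is at (279,255). I check its offset in the grip and work out the move.

Run:
```python
from h import *
o=ctrl.get_obs();p=np.array(o['ee_pos']);y=o['eef_rot'][2];m=ctrl.camera_model('wrist')
X=np.array([np.cos(y),np.sin(y)]);Y=np.array([np.sin(y),-np.cos(y)])
for z in (.141,.143,.145):
  q=[ray(m,u,v,z)[:2]-p[:2] for u,v in ((230,222),(328,222),(328,291),(230,291))]
  print(z,[((d@X).round(4),(d@Y).round(4)) for d in q])
d=np.array([.4955,.208])-p[:2];print(d@X,d@Y)
```

```text
0.141 [(np.float64(0.0235), np.float64(-0.0277)), (np.float64(0.0235), np.float64(0.0302)), (np.float64(-0.022), np.float64(0.0322)), (np.float64(-0.0219), np.float64(-0.0296))]
0.143 [(np.float64(0.0241), np.float64(-0.0274)), (np.float64(0.0241), np.float64(0.0299)), (np.float64(-0.0208), np.float64(0.0318)), (np.float64(-0.0208), np.float64(-0.0293))]
0.145 [(np.float64(0.0247), np.float64(-0.027)), (np.float64(0.0247), np.float64(0.0295)), (np.float64(-0.0197), np.float64(0.0314)), (np.float64(-0.0196), np.float64(-0.0289))]
0.007046935009963265 0.14353415003208653
```

Request:
jog_arm(motion=[[0.002,0.04,0,0,0,0,-1],[0.002,0.04,0,0,0,0,-1],[0.002,0.04,0,0,0,0,-1],[0,0.0235,0,0,0,0,-1],[0,0,0,0,0,0,-1]])

```text
time_s: 19.15
ee_pos: [0.4971, 0.209, 0.1265]
eef_rot: [3.141, -0.0, 2.743]
force: [-0.2, 0.3, -1.5]
grip_width: 0.0598
grip_force: 25.0
```

Request:
jog_arm(motion=[[0,0,0.03,0,0,0,-1],[0,0,0.03,0,0,0,-1],[0,0,0.02,0,0,0,-1],[0,0,0,0,0,0,-1]])

```text
time_s: 19.55
ee_pos: [0.4952, 0.206, 0.0445]
eef_rot: [-3.138, -0.003, 2.741]
force: [-0.3, -0.1, -0.2]
grip_width: 0.0598
grip_force: 25.0
```

Run:
```python
from h import *
o=ctrl.get_obs();print(o['time_s'],o['ee_pos'],o['eef_rot'],o['force'])
a,m=snap('wrist','w6.png')
cv2.imwrite('pics/w6c.png',cv2.resize(a[130:390,130:430],None,fx=2,fy=2))
```

```text
19.55 [0.49522318 0.20602499 0.04449286] [-3.13838312 -0.00339839  2.74057551] [-0.29539589 -0.05148528 -0.1948745 ]
```

View pics/w6c.png

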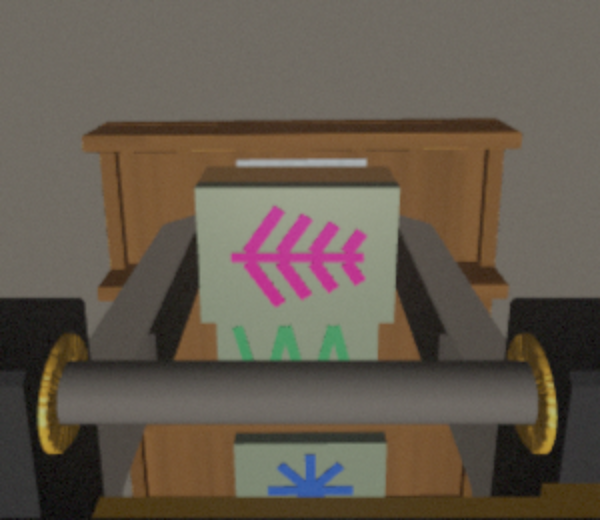

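The held block is centred lengthwise over the compartment. I check the outer wall's inner edge at crop row 150 and the partition's edge at row 270.

Run:
```python
from h import *
o=ctrl.get_obs();p=np.array(o['ee_pos']);y=o['eef_rot'][2];m=ctrl.camera_model('wrist');print(p,y)
X=np.array([np.cos(y),np.sin(y)]);Y=np.array([np.sin(y),-np.cos(y)])
for n,u,v,z in (('wall in top',280,205,.028),('wall in L',187,205,.028),('wall in R',377,205,.028),('part top',187,265,.028),('part R',377,265,.028),('blk far bot',280,214,p[2]-.0077),('blk far top',280,222.5,p[2]+.0163),('blk near top',280,291,p[2]+.0163)):
  d=ray(m,u,v,z)[:2]-p[:2];print(n,(d@X).round(4),(d@Y).round(4))
```

```text
[0.49621941 0.20653384 0.04632906] 2.7406525421699497
wall in top 0.026 0.002
wall in L 0.026 -0.0628
wall in R 0.026 0.0696
part top -0.0194 -0.0664
part R -0.0194 0.0735
blk far bot 0.0224 0.002
blk far top 0.0237 0.0019
blk near top -0.0208 0.0019
```

Request:
jog_arm(motion=[[0,0,0.01,0,0,0,-1],[0,0.002,0.008,0,0,0,-1],[0,0,0.008,0,0,0,-1],[0,0,0.003,0,0,0,-1],[0,0,0,0,0,0,-1]])

```text
time_s: 20.1
ee_pos: [0.4973, 0.2096, 0.0172]
eef_rot: [-3.141, -0.001, 2.742]
force: [0.9, 0.3, 0.5]
grip_width: 0.0595
grip_force: 25.0
```

Request:
jog_arm(motion=[[0,0,0.0015,0,0,0,-1],[0,0,0.001,0,0,0,-1],[0,0,0,0,0,0,-1]])

```text
time_s: 20.4
ee_pos: [0.4975, 0.2097, 0.0152]
eef_rot: [3.142, 0.0, 2.742]
force: [0.1, 0.3, -0.6]
grip_width: 0.0597
grip_force: 25.0
```

Request:
jog_arm(motion=[[0,0,0.0008,0,0,0,-1],[0,0,0.0007,0,0,0,-1],[0,0,0,0,0,0,-1]])

```text
time_s: 20.7
ee_pos: [0.4976, 0.2097, 0.0138]
eef_rot: [3.141, 0.0, 2.742]
force: [-1.4, -0.4, 1.3]
grip_width: 0.0598
grip_force: 25.0
```

Request:
jog_arm(motion=[[0,0,0.0007,0,0,0,-1],[0,0,0,0,0,0,-1]])

```text
time_s: 20.9
ee_pos: [0.4976, 0.2097, 0.0138]
eef_rot: [3.141, 0.0, 2.742]
force: [-4.7, -1.7, 11.2]
grip_width: 0.06
grip_force: 25.0
```

It touches the floor at the predicted height, so I release and retreat.

Request:
jog_arm(motion=[[0,0,0,0,0,0,0.7],[0,0,0,0,0,0,0.7],[0,0,0,0,0,0,0.7],[0,0,0,0,0,0,0.7],[0,0,-0.03,0,0,0,0.7]])

```text
time_s: 21.4
ee_pos: [0.4956, 0.209, 0.0402]
eef_rot: [-3.137, -0.005, 2.742]
force: [1.1, 0.7, 0.7]
grip_width: 0.0801
grip_force: 0.0
```

Request:
jog_arm(motion=[[0,0,-0.04,0,0,0,0.7],[0,0,-0.04,0,0,0,0.7],[0,0,-0.04,0,0,0,0.7],[0,0,0,0,0,0,0.7],[0,0,0,0,0,0,0.7]])

```text
time_s: 21.9
ee_pos: [0.4976, 0.2097, 0.1631]
eef_rot: [3.141, 0.001, 2.742]
force: [-0.5, 0.1, -0.3]
grip_width: 0.0799
grip_force: 0.0
```

Run:
```python
from h import *
o=ctrl.get_obs();print(o['time_s'],o['ee_pos'],o['force'])
a,m=snap('wrist','w7.png');b,_=snap('scene')
hsv=cv2.cvtColor(a,cv2.COLOR_BGR2HSV)
k=cv2.morphologyEx(cv2.inRange(hsv,(28,20,60),(80,140,255))|cv2.inRange(hsv,(145,80,80),(172,255,255)),cv2.MORPH_CLOSE,np.ones((5,5)))
n,l,st,ce=cv2.connectedComponentsWithStats(k)
X=np.array([np.cos(-.4),np.sin(-.4)]);Y=np.array([-X[1],X[0]])
for i in range(1,n):
    if st[i,4]>400:
        w=np.array([ray(m,*q,.03) for q in cv2.boxPoints(cv2.minAreaRect(cv2.findNonZero((l==i).astype(np.uint8))))]);d=w.mean(0)[:2]-[.4955,.2085];print(st[i],w.mean(0).round(4),(d@X).round(4),(d@Y).round(4),[(np.linalg.norm(w[j]-w[j-1]).round(4),np.arctan2(*(w[j]-w[j-1])[1::-1]).round(3)) for j in range(2)])
cv2.imwrite('pics/w7c.png',np.hstack([a[60:360,100:460],b[80:380,150:450]]))
```

```text
21.9 [0.4975834  0.20971127 0.16313539] [-0.48547426  0.08040429 -0.27473835]
[ 251  182   55   40 2168] [0.4962 0.2111 0.03  ] -0.0004 0.0027 [(np.float64(0.0439), np.float64(2.718)), (np.float64(0.0583), np.float64(1.17))]
[ 249  231   52   38 1924] [0.5466 0.1854 0.03  ] 0.0561 -0.0014 [(np.float64(0.0595), np.float64(-1.972)), (np.float64(0.0455), np.float64(2.716))]
[ 254  276   50   45 1508] [0.6065 0.1653 0.03  ] 0.119 0.0035 [(np.float64(0.0586), np.float64(2.744)), (np.float64(0.0585), np.float64(1.2))]
```

View pics/w7c.png

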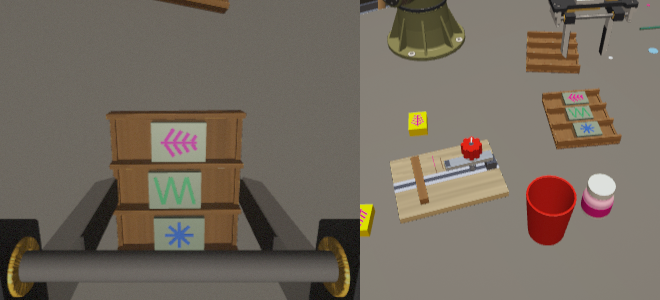

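The leaf block sits flat and leaf up in its compartment, under 1 mm off centre across and 3 mm along. Nothing else has moved and the robot is clear, so I hand in.

```bash
python3 -c "
from station import ctrl
print(ctrl.hand_in())"
```

```text
the job is handed in; nothing more can be done
None
```

The job is handed in, with no verdict returned: the knob was turned about 3.3 rad loose, and the leaf block was slid out, regripped on the bench and set leaf up in the empty compartment, about 0.4 mm off centre across and 3 mm along.

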